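Clear the tape roll off the telescopic work light, then raise the light and hold it up

TASK

Somebody parked a roll of orange tape over the head of the telescopic work light: lift it up and off and lay it flat in the blue tray. Then squeeze the red button on the side of the yellow light head and, keeping it squeezed, pull the light straight up past its half-way click to the second stop, as far as it goes. Finish while still holding it up there with the button squeezed, because the light sinks back if let go; leave the other things on the bench where they are.

Things in the scene. Friction and masses are not known exactly. Their poses are not given: they have to be found in the camera images.
- lamp: Telescopic work light, fixed to the bench, 198 mm tall when down: round dark steel foot 116 mm across and 16 mm thick, black upright outer tube 34 mm across, black collar 54 mm across whose top is 150 mm above the bench, and above it the yellow light head. Origin: centre of the foot's underside, on the mast's axis; z up; the red button is on the head's +y side. The foot, tube and collar never move; position and direction differ from run to run.
- lamp_grip (a point): Point in the yellow light head, on the mast's axis, 176 mm above the bench when the light is down; it rises with the head. Head (light down): from 152 to 196 mm above the bench, a small lens 2.5 mm higher; 24 mm wide in x. The face opposite the button is at y = -12 mm. Squeezed between that face and the button with the button fully in, the grip is 24 mm wide and centred on this point. Axes as the lamp's.
- button_face (a point): Centre of the outer face of the red button, a rounded block 18 mm wide (x) and 30 mm tall, 17 mm from the mast's axis on the head's +y side when not pressed (the head's own yellow face beside it is at 11 mm). Pressed toward the axis (-y of the lamp). With the button out the head measures 29 mm from the far face to the button's face. Axes as the lamp's.
- button (a joint): How far the button is pressed in, m: 0 is out, 0.005 is fully in (about 7 N). The latch lets the mast rise once it is pressed about 0.0025. A spring pushes it out.
- mast (a joint): How far the mast is pulled up, m: 0 is down (latched), about 0.06 the half-way click (a small bump to pull over, about 5 N more; nothing holds there), 0.12 the second stop, the end of travel. Pulling up takes about 10 N; springs and its weight pull it back down when let go, to about 0.015 where it rests on the latch until the button is pressed.
- roll_center (a point): Centre (half-way up, on the axis) of the roll of orange tape, a ring 66 mm outside, 42 mm bore, 30 mm high, about 90 g. At the start it lies flat on the lamp's collar, around the yellow head, which stands 18 mm out of it; it can be gripped across its outside from above. z along its axis.
- tray_in (a point): Centre of the inner floor of the blue tray, fixed to the bench: 170 x 170 mm outside, 32 mm high, walls and floor 5 mm thick, so this point is 5 mm above the bench. x and y along its sides, z up.
- spray_can: Bystander: white spray can with a green band and cap, 62 mm across, 165 mm tall, standing. Origin: centre of its underside.
- fuse_box: Bystander: closed blue box 100 x 55 x 40 mm (x, y, z) standing between the lamp and the tray. Origin: centre of its underside.
- screwdriver: Bystander: screwdriver 190 mm long with a red handle, lying along its x axis. Origin: centre of its underside.
- junction_box: Bystander: open square metal junction box 95 x 95 x 50 mm. Origin: centre of its underside.
Mind the look-alikes: they are no part of the job. Leave any green look-alike of the lamp alone.

How it is judged:
On the way, in this order (a step that is already met when the one before it is completed fails the run):
1. the tape roll lies flat in the tray, let go, the light still down (horizontal distance between roll_center and tray_in below 0.065 m and z of roll_center in the frame of tray_in between 0.009 and 0.02 m and angle between the z axis of roll_center and the z axis of tray_in, either way round below 0.15 rad and contact force between the fingers and anything else below 0.1 N and value of joint mast below 0.01 m), for 0.2 s.
2. the fingers squeeze the button in while the light is still down (value of joint button above 0.002 m and value of joint mast below 0.02 m and contact force between the fingers and lamp above 2 N), for 0.04 s.
3. the light is pulled up past its half-way click with the fingers on it (value of joint mast above 0.07 m and contact force between the fingers and lamp above 2 N), for 0.04 s.
At the end, for the whole second after the job is handed in: The light is held up at the second stop (mast within 8 mm of its 120 mm travel) and still, with the fingers on it and the button squeezed in at least 2 mm; the tape roll lies flat on the floor of the blue tray (value of joint mast above 0.112 m and value of joint button above 0.002 m and contact force between the fingers and lamp above 2 N and velocity of joint mast below 0.02 m/s and horizontal distance between roll_center and tray_in below 0.065 m and z of roll_center in the frame of tray_in between 0.009 and 0.02 m and angle between the z axis of roll_center and the z axis of tray_in, either way round below 0.15 rad); the arm keeps its last pose, push and grip.
It fails at once if the spray can is moved more than 30 mm (distance of spray_can from where it was at the start of the episode above 0.03 m).
It fails at once if the blue box is moved more than 30 mm (distance of fuse_box from where it was at the start of the episode above 0.03 m).
It fails at once if the screwdriver is moved more than 30 mm (distance of screwdriver from where it was at the start of the episode above 0.03 m).
It fails at once if the metal junction box is moved more than 30 mm (distance of junction_box from where it was at the start of the episode above 0.03 m).
It also fails if it takes over 61 s, if anything falls off the work surface, if the arm or the gripper's body presses on something with over 40 N, if the wrist force passes 120 N, or if a joint passes its speed limit or range.

ROBOT

A 7-joint arm with a two-finger parallel gripper is mounted at the origin on the work surface. World frame = base frame: x ahead of the robot, y to its left, z up, the work surface at z = 0. Lengths are in m, angles in rad, forces in N, time in s.
With the tool pointing down it reaches from about 0.425 to 0.925 m from the base axis. Payload 6.8 kg.
Tool frame: the origin (TCP) lies on the front face of the gripper's body, between the roots of the fingers; the fingertips stand 73 mm ahead of it and the grasp point (between the pads) lies 54 mm ahead of it; z points along the fingers, y is the direction in which the jaws open and shut (so a half turn about z gives the same grasp; the last joint's range is limited). The gripper opens to 85 mm and grips with 20 to 120 N. Pads are 22 mm wide; open, the fingers measure 114 mm over their backs; the gripper's body (76 mm by 85 mm) begins 54 mm behind the grasp point. The pads swing forward as they close: fully open they stand 13 mm farther back than shut.
Start: joints at [1.218, 0.477, 0.022, 1.555, -0.011, 1.109, -0.083], TCP at [0.164, -0.655, 0.304] pointing down, gripper open.
Joint ranges: [-2.96, 2.96], [-0.34, 2.1], [-1.41, 1.46], [0.24, 2.44], [-1.37, 4.51], [0.17, 1.92], [-2.96, 2.96]. Speed limits (rad/s): [2.39, 2.39, 3.14, 3.14, 3.14, 3.14, 3.14].

INTERFACE

Orientations are given as a unit quaternion [w, x, y, z].
In Python, from station import get_obs, read_camera, hand_in, spot_in, cut_out, spot_point gives the robot as it stands. The module is installed in compiled form; this text tells all that it offers.
- The arm moves only by the tool move_arm, never from a script. Its arguments are lists of equal length, an entry for each row: "gripper": the opening, from 0 (shut) to 1 (fully open); "xyz": the shift along the tool's x, y, z in cm, a list of three; "twist": the turn about the tool's z in rad. A call has 1 to 5 rows; each row is the pose to reach, as a shift and turn from the pose commanded when the call began, along the tool's axes at that moment; what a row does not reach only later rows make up. A row lasts 1/12 s, in which the tool goes at most 41.7 mm and 7.16 degrees, less where a joint would pass 70% of its speed; a pose out of reach is approached as far as the arm can. A call with a gripper value outside its range is refused whole. The fingers move at their own pace and stop on an object; "squeeze" is the grip in N (left out, the last holds). Time passes only in rows, so rows that repeat a pose let the fingers close. It gives the time, the measured TCP pose, the force and the opening at its end, in the units of the state.
- get_obs(): the state, without advancing time (a new reading comes with each control period).
- read_camera(name): name is "scene" or "side" or "wrist"; returns a dict with "pixels" (420x560x3 uint8, red, green, blue), "fx", "fy", "cx", "cy" (pixels), "R" (3x3) and "t" (3): a world point X has camera coordinates R X + t. Camera axes: x right, y down, z forward; pixel columns grow to the right and rows downward; lengths in m; the calibration is good to about 2 mm. A picture is of the moment at which its call begins. There is no depth.
- hand_in(): hands the job in, once; it reports no verdict.
Trained networks look in the newest picture that a camera, given by its name, has taken for a name from the list of things; names that differ only in an ending like _2 or _b are one class to them, and where a whole thing is asked for, a point or a joint stands for the part that bears it (a point fixed in the world has none). Each returns a list of dicts, best first, with "p" (0 to 1); they miss things now and then, are a little off and sometimes report something else, mostly with a low value. They report only what shows in the picture. A call takes as long as a camera call. They do not tell look-alikes from the thing itself.
- spot_in(query, camera): "centre" ([x, y, z] in m, in world coordinates, good to about 4 mm: the middle of the surface that is visible of it).
- cut_out(query, camera): "pixels" (420x560 bool, what is visible of it).
- spot_point(query, camera): "centre" ([x, y, z] in m, in world coordinates, good to about 4 mm: a listed point, or the origin of a listed thing).
The state is a dict: "t": time; "q": joint angles; "joint_vel": joint speeds; "joint_torque": joint torques, N m; "eef_pos": TCP position; "tool_rot": TCP orientation; "contact_force": force on the tool from outside, world axes, zero at the start; "torque": the same for the moment, N m; "gripper_width": opening from 0.0 (shut) to 1.0 (fully open).
Only numpy, scipy, OpenCV 4.12 (cv2) and the standard library are available. Lean on these libraries where they do the work, as an engineer would, in place of code of your own. Each camera call takes 0.05 s, during which the arm holds its last target.

## Working session

There is one attempt and no reset: what is moved stays moved. The work goes in short steps, Python scripts to look and compute and a tool call to move; the robot and the scene stay as the last step left them, time stands still between calls to the robot, and variables do not carry over. Pictures are saved under pics/ and viewed, and the job is handed in when it is done.

Besides the shell and the picture viewer there is one more tool, called after ">>>" as name(argument=value, ...), one argument or row to a line, values as JSON. move_arm: Moves the arm, as the interface text tells. Its arguments: {"type":"object","properties":{"gripper":{"type":"array","items":{"type":"number"}},"xyz":{"type":"array","items":{"type":"array","items":{"type":"number"}}},"twist":{"type":"array","items":{"type":"number"}},"squeeze":{"type":"number"}},"required":["gripper","xyz","twist"]}

```bash
mkdir -p pics
cat > h.py <<'E'
import numpy as np, cv2
from station import *
def snap(c,n):
    r=read_camera(c); cv2.imwrite(f'pics/{n}.png',r['pixels'][:,:,::-1]); return r
E
python3 - <<'E'
from h import *
o=get_obs(); print(o['t'],o['q'],o['eef_pos'],o['tool_rot'],o['gripper_width'])
for c in ['scene','side']:
    r=snap(c,c+'0'); print(c,r['fx'],r['R'].round(3).tolist(),r['t'].round(3).tolist())
    for q in ['lamp','lamp_grip','button_face','roll_center','tray_in','fuse_box','spray_can','junction_box','screwdriver']:
        print(q,[(np.round(d['centre'],3).tolist(),round(d['p'],2)) for d in spot_point(q,c)])
print(get_obs()['t'])
E
```

```text
0.0 [ 1.21788718  0.47778999  0.02229785  1.55646137 -0.01148566  1.10932636
 -0.08306507] [ 0.16350078 -0.65441166  0.30292739] [-9.11392900e-04  9.92511373e-01  1.22148730e-01 -1.78549250e-04] 1.0014013254366465
scene 539.4096209888213 [[0.793, 0.609, 0.011], [0.486, -0.622, -0.614], [-0.367, 0.493, -0.789]] [-0.516, -0.212, 1.738]
lamp [([0.489, 0.194, -0.003], 0.89), ([0.648, 0.231, 0.0], 0.8)]
lamp_grip [([0.649, 0.233, 0.174], 0.73), ([0.484, 0.198, 0.174], 0.55)]
button_face [([0.663, 0.237, 0.179], 0.5), ([0.506, 0.198, 0.178], 0.49)]
roll_center [([0.492, 0.194, 0.168], 0.65)]
tray_in [([0.564, -0.2, 0.005], 0.93)]
fuse_box [([0.49, 0.01, -0.007], 0.75)]
spray_can [([0.787, 0.016, 0.005], 0.94)]
junction_box [([0.487, 0.438, 0.0], 0.64)]
screwdriver []
side 428.99698907430263 [[-0.724, -0.69, -0.003], [-0.47, 0.496, -0.73], [0.506, -0.527, -0.683]] [0.458, 0.384, 1.107]
lamp [([0.491, 0.195, -0.0], 0.88), ([0.646, 0.233, -0.0], 0.59)]
lamp_grip [([0.488, 0.199, 0.179], 0.64), ([0.649, 0.233, 0.175], 0.57)]
button_face []
roll_center [([0.491, 0.196, 0.164], 0.83)]
tray_in [([0.561, -0.196, 0.01], 0.57)]
fuse_box [([0.486, 0.004, 0.005], 0.86), ([0.498, -0.446, 0.001], 0.68), ([0.49, 0.197, -0.002], 0.36)]
spray_can [([0.788, 0.018, -0.001], 0.85)]
junction_box []
screwdriver [([0.499, -0.444, -0.002], 0.74)]
1.0
```

View pics/scene0.png

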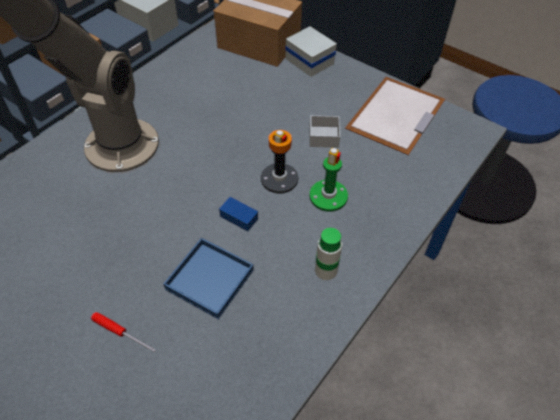

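View pics/side0.png

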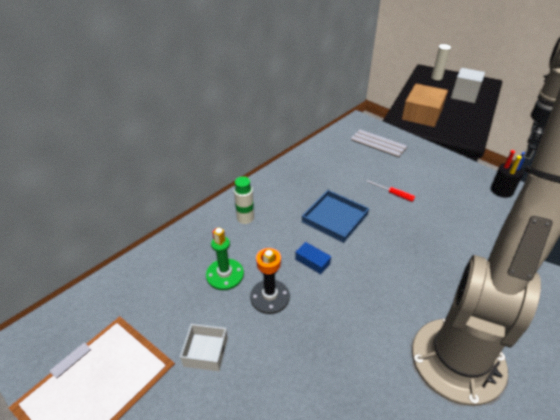

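```bash
python3 - <<'E'
import cv2,numpy as np
a=cv2.imread('pics/scene0.png');b=cv2.imread('pics/side0.png')
cv2.imwrite('pics/crops_probe.png',a[:10,:10])
E
python3 - <<'E'
import cv2,numpy as np
a=cv2.imread('pics/scene0.png');b=cv2.imread('pics/side0.png')
c=lambda i,y,x:cv2.resize(i[y:y+100,x:x+100],None,fx=4,fy=4,interpolation=cv2.INTER_CUBIC)
cv2.imwrite('pics/crops0.png',np.hstack([c(a,110,250),c(b,220,200)]))
E
```

```text
(no output)
```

View pics/crops0.png

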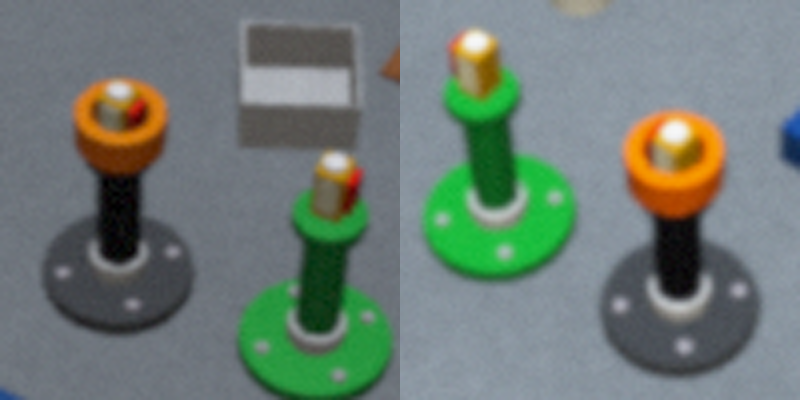

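>>> move_arm(
  gripper=[1,1,1,1,1],
  xyz=[
    [3.2,-2.2,0],
    [6.4,-4.4,0],
    [9.6,-6.6,0],
    [12.8,-8.8,0],
    [16,-11,0],
  ],
  twist=[-0.09,-0.18,-0.27,-0.36,-0.45],
)

```text
t: 1.42
eef_pos: [0.2931, -0.5079, 0.3041]
tool_rot: [0.0, 0.94, 0.342, 0.0]
contact_force: [-0.3, 0.0, 0.1]
gripper_width: 1.0
```

```bash
cat >> h.py <<'E'
from scipy.spatial.transform import Rotation as Ro
def plan(xyz,yaw=None):
    o=get_obs(); w=o['tool_rot']; R=Ro.from_quat([w[1],w[2],w[3],w[0]]).as_matrix()
    d=R.T@(np.array(xyz)-o['eef_pos'])*100
    y0=np.arctan2(R[1,0],R[0,0])
    print('t',round(o['t'],2),'pos',o['eef_pos'].round(4),'yaw',round(y0,4),'q',o['q'].round(2),'F',o['contact_force'].round(1),'g',round(o['gripper_width'],3),'tilt',R[:,2].round(4))
    print('shift cm',d.round(2),'len',np.linalg.norm(d).round(2),'twist',None if yaw is None else round(-(yaw-y0),4))
E
python3 -c "
from h import *
plan([.56,-.2,.304],1.57)"
```

```text
t 1.42 pos [ 0.2931 -0.5079  0.3041] yaw 0.699 q [ 1.05  0.34 -0.13  1.77  0.05  1.04  0.02] F [-0.3  0.   0.1] g 1.0 tilt [ 2.e-04 -5.e-04 -1.e+00]
shift cm [40.25 -6.4   0.  ] len 40.75 twist -0.871
```

>>> move_arm(
  gripper=[1,1,1,1,1],
  xyz=[
    [4,-0.6,0],
    [8,-1.2,0],
    [12,-1.8,0],
    [16,-2.4,0],
    [20,-3,0],
  ],
  twist=[-0.09,-0.18,-0.27,-0.36,-0.45],
)

```text
t: 1.83
eef_pos: [0.4276, -0.3567, 0.3043]
tool_rot: [0.0, 0.839, 0.543, 0.0]
contact_force: [0.2, 0.6, -0.3]
gripper_width: 0.999
```

```bash
python3 -c "
from h import *
plan([.55,0,.304],1.57)"
```

```text
t 1.83 pos [ 0.4276 -0.3567  0.3043] yaw 1.1489 q [ 0.83  0.3  -0.31  1.82  0.11  1.03  0.06] F [ 0.2  0.6 -0.3] g 0.999 tilt [ 4.e-04 -6.e-04 -1.e+00]
shift cm [ 3.756e+01 -3.440e+00  1.000e-02] len 37.72 twist -0.4211
```

>>> move_arm(
  gripper=[1,1,1,1,1],
  xyz=[
    [4,-0.4,0],
    [8,-0.8,0],
    [12,-1.2,0],
    [16,-1.6,0],
    [20,-2,0],
  ],
  twist=[-0.05,-0.1,-0.15,-0.2,-0.25],
)

```text
t: 2.25
eef_pos: [0.4913, -0.1661, 0.3042]
tool_rot: [0.0, 0.766, 0.643, 0.0]
contact_force: [1.4, -0.3, -0.1]
gripper_width: 0.998
```

```bash
python3 -c "
from h import *
plan([.50,.12,.304],1.57)"
```

```text
t 2.25 pos [ 0.4913 -0.1661  0.3042] yaw 1.3969 q [ 0.6   0.25 -0.46  1.9   0.13  1.01 -0.09] F [ 1.4 -0.3 -0.1] g 0.998 tilt [ 6.e-04 -5.e-04 -1.e+00]
shift cm [ 2.833e+01 -4.100e+00  1.000e-02] len 28.63 twist -0.1731
```

>>> move_arm(
  gripper=[1,1,1,1,1],
  xyz=[
    [4,-0.5,0],
    [8,-1,0],
    [12,-1.6,0],
    [16,-2.2,0],
    [20,-2.8,0],
  ],
  twist=[-0.04,-0.08,-0.12,-0.16,-0.17],
)

```text
t: 2.67
eef_pos: [0.4983, 0.0357, 0.3043]
tool_rot: [0.0, 0.709, 0.706, 0.0]
contact_force: [0.9, -1.1, 0.6]
gripper_width: 0.998
```

```bash
python3 -c "
from h import *
snap('wrist','w1')
plan([.49,.195,.304],1.57)"
```

```text
t 2.72 pos [0.498  0.0452 0.305 ] yaw 1.5763 q [ 0.32  0.24 -0.61  1.93  0.16  1.01 -0.36] F [0.3 7.7 0.8] g 1.0 tilt [ 0.0024  0.0051 -1.    ]
shift cm [14.98 -0.72  0.17] len 15.0 twist 0.0063
```

View pics/w1.png

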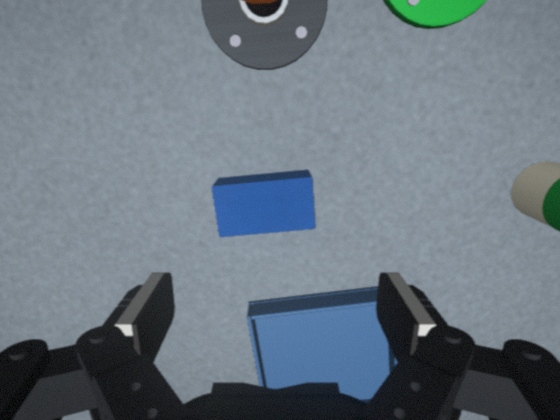

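>>> move_arm(
  gripper=[1,1,1,1,1],
  xyz=[
    [4,-0.2,-1],
    [8,-0.5,-2],
    [9,-0.6,-2],
    [9,-0.6,-2],
    [9,-0.6,-2],
  ],
  twist=[0,0,0,0,0],
)

```text
t: 3.13
eef_pos: [0.493, 0.124, 0.3239]
tool_rot: [0.0, 0.709, 0.705, -0.0]
contact_force: [0.2, -1.1, 0.2]
gripper_width: 1.001
```

```bash
python3 -c "
from h import *
r=snap('wrist','w2')
print(r['fx'],r['cx'],r['cy'],r['R'].round(3).tolist(),(-r['R'].T@r['t']).round(3))
for f in ['roll_center','lamp_grip','button_face','lamp']: print(f,[(np.round(d['centre'],4).tolist(),round(d['p'],2)) for d in spot_point(f,'wrist')])
plan([.49,.195,.304],1.57)"
```

```text
350.6272302414418 274.9666522164973 208.55048129058332 [[1.0, -0.004, 0.002], [-0.005, -0.953, 0.303], [0.0, -0.303, -0.953]] [0.495 0.202 0.394]
roll_center []
lamp_grip [([0.6486, 0.2284, 0.1769], 0.68)]
button_face [([0.5077, 0.1968, 0.1764], 0.8)]
lamp [([0.6503, 0.2306, 0.0051], 0.89)]
t 3.38 pos [0.4932 0.1223 0.3236] yaw 1.5622 q [ 0.2   0.24 -0.65  1.89  0.17  1.06 -0.53] F [-0.3  0.1  0.6] g 1.0 tilt [-5.e-04 -6.e-04 -1.e+00]
shift cm [ 7.26 -0.38  1.95] len 7.53 twist -0.0078
```

View pics/w2.png

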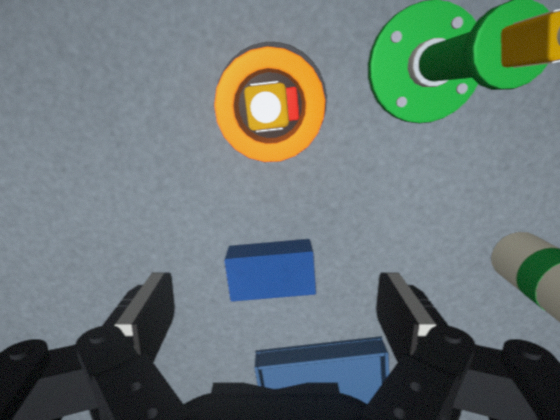

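```bash
cat >> h.py <<'E'
def ray(r,u,v,z):
    d=r['R'].T@np.array([(u-r['cx'])/r['fx'],(v-r['cy'])/r['fy'],1]); c=-r['R'].T@r['t']
    return c+d*(z-c[2])/d[2]
E
python3 -c "
from h import *
r=snap('wrist','w3'); im=r['pixels'].astype(int)[40:170,200:340]
def cen(m,n,z):
    k,l,s,c=cv2.connectedComponentsWithStats(m.astype(np.uint8)); i=1+np.argmax(s[1:,4]); ys,xs=np.nonzero(l==i)
    cn=max(cv2.findContours((l==i).astype(np.uint8),0,1)[0],key=cv2.contourArea)
    rr=cv2.minAreaRect(cn+np.array([200,40])); e=cv2.fitEllipse(cn+np.array([200,40])); u,v=xs.mean()+200,ys.mean()+40
    print(n,s[i],round(u,1),round(v,1),'rect',rr,'ell',e[0],e[1]); print(ray(r,u,v,z),ray(r,*rr[0],z),ray(r,*e[0],z))
R,G,B=im[...,0],im[...,1],im[...,2]
cen((R>190)&(G>190)&(B>150),'lens',.1985)
cen((R>120)&(G<60)&(B<60),'btn',.191)
cen((R>150)&(G>60)&(G<140)&(B<60)&(R-G>80),'roll',.18)
cen((R>120)&(G>90)&(B<90)&(R-G<100)|((R>190)&(G>190)&(B>150)),'head',.196)
cv2.imwrite('pics/w3c.png',cv2.resize(r['pixels'][30:180,200:350,::-1],None,fx=4,fy=4))
"
```

```text
lens [ 49  48  31  32 762] 264.3 103.5 rect ((264.0000305175781, 103.49999237060547), (30.405588150024414, 30.405588150024414), 45.0) ell (264.2907409667969, 103.47882080078125) (29.573165893554688, 30.984296798706055)
[0.4895981  0.19668946 0.1985    ] [0.48945174 0.19667864 0.1985    ] [0.48960685 0.19668814 0.1985    ]
btn [87 43 12 35 86] 294.9 101.0 rect ((292.9057312011719, 99.96311950683594), (34.131980895996094, 8.872504234313965), 84.80557250976562) ell (291.87432861328125, 99.78856658935547) (9.95784854888916, 37.676631927490234)
[0.50630769 0.19773647 0.191     ] [0.50521778 0.19828665 0.191     ] [0.50464802 0.19838347 0.191     ]
roll [ 85  45  12  33 237] 290.5 101.0 rect ((290.60003662109375, 100.70000457763672), (32.221649169921875, 9.218048095703125), 85.2363510131836) ell (290.2916564941406, 99.47679901123047) (9.119234085083008, 39.09851837158203)
[0.50439743 0.1976085  0.18      ] [0.50442647 0.19779638 0.18      ] [0.50424366 0.19847794 0.18      ]
head [  13    2  113  117 6015] 269.4 99.1 rect ((268.70001220703125, 100.59999084472656), (111.80339813232422, 114.93389129638672), 26.56505012512207) ell (268.9332580566406, 100.3845443725586) (110.3607177734375, 115.67456817626953)
[0.4923008  0.19887465 0.196     ] [0.49193652 0.19811089 0.196     ] [0.49206363 0.19822069 0.196     ]
```

View pics/w3c.png

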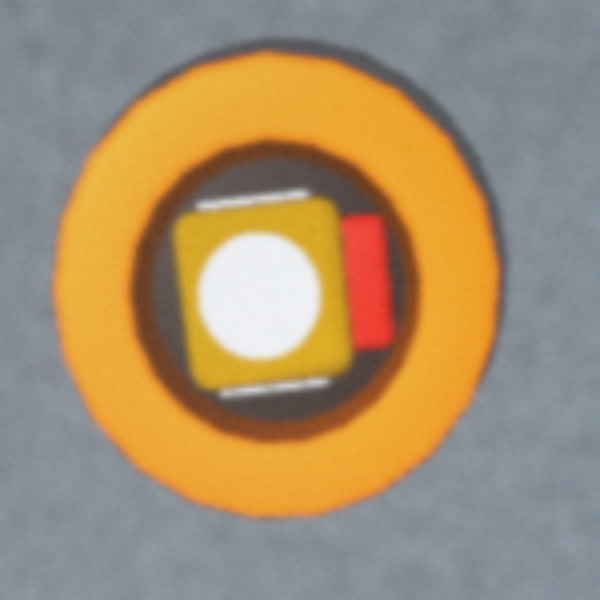

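```bash
python3 -c "
from h import *
plan([.492,.1978,.213],1.684)"
```

```text
t 3.43 pos [0.4932 0.1226 0.3236] yaw 1.5626 q [ 0.2   0.24 -0.65  1.89  0.17  1.06 -0.53] F [-0.4  1.1  0.7] g 1.002 tilt [-4.e-04 -5.e-04 -1.e+00]
shift cm [ 7.53 -0.18 11.06] len 13.38 twist -0.1214
```

>>> move_arm(
  gripper=[1,1,1,1,1],
  xyz=[
    [3.5,-0.1,0],
    [7,-0.2,0],
    [7.5,-0.2,0],
    [7.5,-0.2,2],
    [7.5,-0.2,4],
  ],
  twist=[-0.06,-0.12,-0.12,-0.12,-0.12],
)

```text
t: 3.85
eef_pos: [0.4921, 0.1998, 0.2844]
tool_rot: [0.001, 0.665, 0.746, 0.001]
contact_force: [-0.1, -0.7, -1.0]
gripper_width: 1.002
```

```bash
python3 -c "
from h import *
snap('wrist','w4')
plan([.492,.1978,.213],1.684)"
```

```text
t 3.9 pos [0.4902 0.1978 0.2797] yaw 1.6846 q [ 0.06  0.34 -0.69  1.89  0.25  1.   -0.62] F [-0.8 -1.  -3.7] g 1.001 tilt [-0.0044 -0.0018 -1.    ]
shift cm [-0.01  0.21  6.67] len 6.67 twist 0.0006
```

View pics/w4.png

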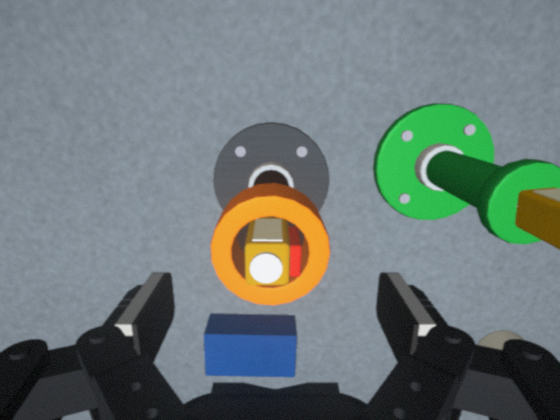

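>>> move_arm(
  gripper=[1,1,1,1,1],
  xyz=[
    [0,0,2],
    [0,0,4],
    [0,0,5.5],
    [0,0,6.6],
    [0,0,6.8],
  ],
  twist=[0,0,0,0,0],
)

```text
t: 4.32
eef_pos: [0.4909, 0.1979, 0.2143]
tool_rot: [-0.001, 0.666, 0.746, -0.001]
contact_force: [0.3, 0.1, -0.1]
gripper_width: 1.0
```

```bash
python3 -c "
from h import *
plan([.492,.1978,.213],1.684)"
```

```text
t 4.32 pos [0.4909 0.1979 0.2143] yaw 1.6838 q [ 0.02  0.43 -0.65  1.95  0.33  0.87 -0.69] F [ 0.3  0.1 -0.1] g 1.0 tilt [-0.0028 -0.0013 -1.    ]
shift cm [-0.02  0.11  0.13] len 0.17 twist -0.0002
```

>>> move_arm(
  gripper=[0.85,0.75,0.7,0.7,0.7],
  xyz=[
    [0,0.1,0.1],
    [0,0.1,0.1],
    [0,0.1,0.1],
    [0,0.1,0.1],
    [0,0.1,0.1],
  ],
  twist=[0,0,0,0,0],
  squeeze=25,
)

```text
t: 4.73
eef_pos: [0.493, 0.1993, 0.2157]
tool_rot: [0.0, 0.666, 0.746, 0.001]
contact_force: [-0.9, -0.7, 2.2]
gripper_width: 0.78
```

>>> move_arm(
  gripper=[0.6,0.6,0.6,0.6,0.6],
  xyz=[
    [0,0,0],
    [0,0,0],
    [0,0,-0.5],
    [0,0,-1],
    [0,0,-1.5],
  ],
  twist=[0,0,0,0,0],
)

```text
t: 5.15
eef_pos: [0.4923, 0.199, 0.2302]
tool_rot: [-0.0, 0.666, 0.746, -0.0]
contact_force: [-0.1, -0.0, -0.1]
gripper_width: 0.775
```

```bash
python3 -c "
from h import *
snap('wrist','w5');snap('side','s5')
plan([.492,.1978,.32],1.684)"
```

```text
t 5.25 pos [0.4928 0.1993 0.2308] yaw 1.6848 q [ 0.03  0.41 -0.66  1.94  0.31  0.9  -0.67] F [ 0.2 -0.9 -0.4] g 0.778 tilt [ 1.3e-03  5.0e-04 -1.0e+00]
shift cm [-0.14 -0.09 -8.92] len 8.92 twist 0.0008
```

View pics/w5.png

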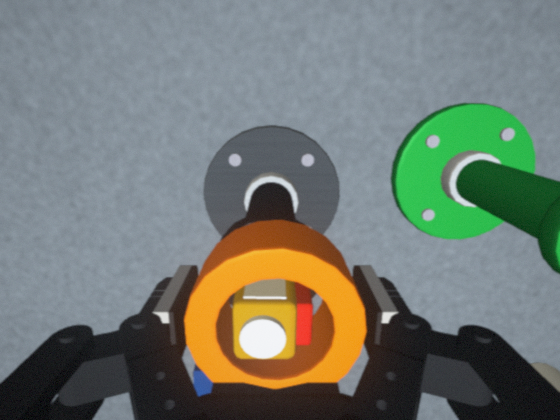

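>>> move_arm(
  gripper=[0.6,0.6,0.6,0.6,0.6],
  xyz=[
    [0,0,-2],
    [0,0,-4],
    [0,0,-6],
    [0,0,-8],
    [0,0,-9.5],
  ],
  twist=[0,0,0,0,0],
)

```text
t: 5.67
eef_pos: [0.4926, 0.1993, 0.3264]
tool_rot: [0.0, 0.666, 0.746, 0.0]
contact_force: [-0.1, 0.7, -0.7]
gripper_width: 0.781
```

```bash
python3 -c "
from h import *
snap('scene','c6');snap('side','s6')
for c in ['scene','side']: print([(np.round(d['centre'],3).tolist(),round(d['p'],2)) for d in spot_point('roll_center',c)])
plan([.56,-.198,.32],1.684)
a=cv2.imread('pics/c6.png')[60:340,130:410];b=cv2.imread('pics/s6.png')[130:410,130:410];cv2.imwrite('pics/c6b.png',np.hstack([a,b]))"
```

```text
[([0.493, 0.196, 0.276], 0.83)]
[([0.493, 0.198, 0.276], 0.97)]
t 5.87 pos [0.4923 0.1989 0.3245] yaw 1.6846 q [ 0.08  0.29 -0.7   1.84  0.21  1.09 -0.58] F [ 0.   0.  -1.8] g 0.776 tilt [ 0.e+00 -3.e-04 -1.e+00]
shift cm [-40.2    2.22   0.46] len 40.26 twist 0.0006
```

View pics/c6b.png

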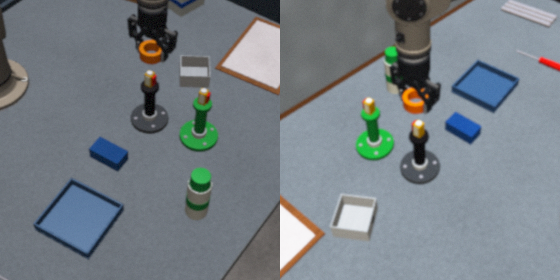

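>>> move_arm(
  gripper=[0.6,0.6,0.6,0.6,0.6],
  xyz=[
    [-2,0.1,0],
    [-6,0.3,0],
    [-10,0.5,0],
    [-14,0.7,0],
    [-18,0.9,0],
  ],
  twist=[0,0,0,0,0],
)

```text
t: 6.28
eef_pos: [0.5211, 0.0193, 0.3233]
tool_rot: [-0.001, 0.665, 0.746, -0.001]
contact_force: [1.4, 0.0, -0.9]
gripper_width: 0.78
```

>>> move_arm(
  gripper=[0.6,0.6,0.6,0.6,0.6],
  xyz=[
    [-4,0.2,0],
    [-8,0.4,0],
    [-12,0.6,0],
    [-16,0.8,0],
    [-19,1.0,0],
  ],
  twist=[0,0,0,0,0],
)

```text
t: 6.7
eef_pos: [0.5525, -0.1706, 0.3229]
tool_rot: [-0.001, 0.667, 0.745, -0.001]
contact_force: [1.0, -0.8, -0.2]
gripper_width: 0.777
```

```bash
python3 -c "
from h import *
for c in ['scene','side']: 
  snap(c,c+'7'); print([(np.round(d['centre'],3).tolist(),round(d['p'],2)) for q in ['roll_center','tray_in'] for d in spot_point(q,c)])
plan([.56,-.198,.32],1.684)"
```

```text
[([0.553, -0.172, 0.273], 0.72), ([0.56, -0.198, 0.006], 0.61), ([0.502, -0.438, 0.002], 0.49)]
[([0.555, -0.174, 0.269], 0.71), ([0.563, -0.197, 0.006], 0.91)]
t 7.0 pos [ 0.5531 -0.1647  0.3239] yaw 1.6869 q [ 0.59  0.35 -0.52  1.74  0.19  1.1   0.13] F [-0.  -0.9 -0.8] g 0.775 tilt [-0.0016  0.0013 -1.    ]
shift cm [-3.39  0.3   0.38] len 3.42 twist 0.0029
```

View pics/scene7.png

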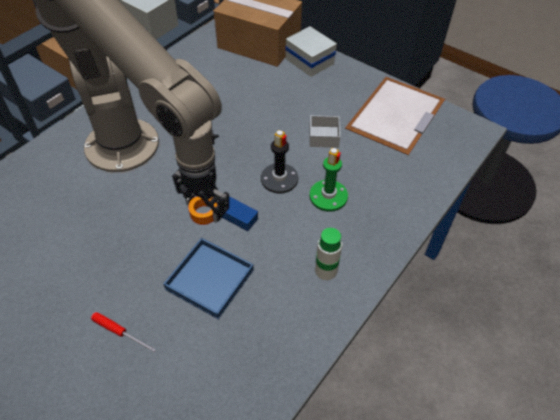

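>>> move_arm(
  gripper=[0.6,0.6,0.6,0.6,0.6],
  xyz=[
    [-2,0.2,2],
    [-3.4,0.35,5],
    [-3.4,0.35,9],
    [-3.4,0.35,13],
    [-3.4,0.35,16],
  ],
  twist=[0,0,0,0,0],
)

```text
t: 7.42
eef_pos: [0.5597, -0.1977, 0.162]
tool_rot: [-0.001, 0.665, 0.747, -0.0]
contact_force: [-1.4, 0.2, -1.6]
gripper_width: 0.781
```

```bash
python3 -c "
from h import *
snap('wrist','w8')
plan([.561,-.198,.073],1.684)"
```

```text
t 7.47 pos [ 0.5568 -0.1969  0.1567] yaw 1.6878 q [ 0.57  0.56 -0.45  1.85  0.32  0.81  0.08] F [-1.8  0.5 -4.8] g 0.779 tilt [-0.0102  0.0041 -0.9999]
shift cm [-0.2   0.48  8.36] len 8.38 twist 0.0038
```

View pics/w8.png

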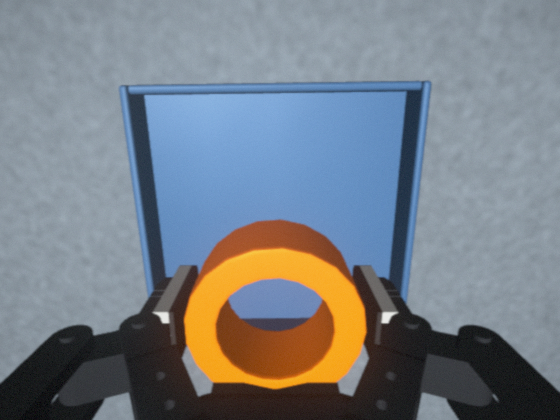

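>>> move_arm(
  gripper=[0.6,0.6,0.6,0.6,0.6],
  xyz=[
    [0,0.1,2.5],
    [0,0.1,5],
    [0,0.1,7],
    [0,0.1,8],
    [0,0.1,8],
  ],
  twist=[0,0,0,0,0],
)

```text
t: 7.88
eef_pos: [0.561, -0.1981, 0.0836]
tool_rot: [-0.002, 0.665, 0.747, -0.0]
contact_force: [-0.5, 0.4, -0.8]
gripper_width: 0.782
```

```bash
python3 -c "
from h import *
snap('side','s9')
plan([.561,-.198,.073],1.684)"
```

```text
t 7.93 pos [ 0.5619 -0.1985  0.0851] yaw 1.6863 q [ 0.53  0.66 -0.4   1.87  0.39  0.68  0.02] F [ 0.1  0.2 -0.3] g 0.778 tilt [-9.e-04  7.e-04 -1.e+00]
shift cm [ 0.06 -0.08  1.21] len 1.21 twist 0.0023
```

Lower slowly the rest, watching force.

>>> move_arm(
  gripper=[0.6,0.6,0.6,0.6,0.6],
  xyz=[
    [0,0,0.5],
    [0,0,0.9],
    [0,0,1.2],
    [0,0,1.3],
    [0,0,1.3],
  ],
  twist=[0,0,0,0,0],
)

```text
t: 8.35
eef_pos: [0.5618, -0.1997, 0.072]
tool_rot: [0.0, 0.666, 0.746, -0.0]
contact_force: [0.3, -0.3, -0.4]
gripper_width: 0.779
```

>>> move_arm(
  gripper=[0.6,0.6,0.82,0.9,1],
  xyz=[
    [0,0,0.2],
    [0,0,0.2],
    [0,0,0.2],
    [0,0,0.2],
    [0,0,0.2],
  ],
  twist=[0,0,0,0,0],
)

```text
t: 8.77
eef_pos: [0.5619, -0.1997, 0.07]
tool_rot: [0.0, 0.666, 0.746, 0.0]
contact_force: [1.5, 0.5, -0.3]
gripper_width: 0.995
```

>>> move_arm(
  gripper=[1,1,1,1,1],
  xyz=[
    [0,0,0],
    [0,0,-1],
    [0,0,-3],
    [0,0,-6],
    [0,0,-10],
  ],
  twist=[0,0,0,0,0],
)

```text
t: 9.18
eef_pos: [0.5602, -0.1992, 0.1693]
tool_rot: [-0.002, 0.666, 0.746, -0.001]
contact_force: [0.4, -0.3, 0.2]
gripper_width: 1.0
```

```bash
python3 -c "
from h import *
snap('wrist','w10');snap('side','s10')
print([(c,np.round(d['centre'],3).tolist(),round(d['p'],2)) for c in ['side','wrist'] for d in spot_point('roll_center',c)])
plan([.561,-.198,.3],1.684)"
```

```text
[('side', [0.564, -0.203, 0.016], 0.87)]
t 9.38 pos [ 0.5625 -0.1999  0.1718] yaw 1.6845 q [ 0.58  0.54 -0.45  1.83  0.31  0.83  0.09] F [0.1 0.6 0. ] g 0.998 tilt [ 0.0032 -0.0013 -1.    ]
shift cm [  0.19  -0.09 -12.82] len 12.82 twist 0.0005
```

View pics/w10.png

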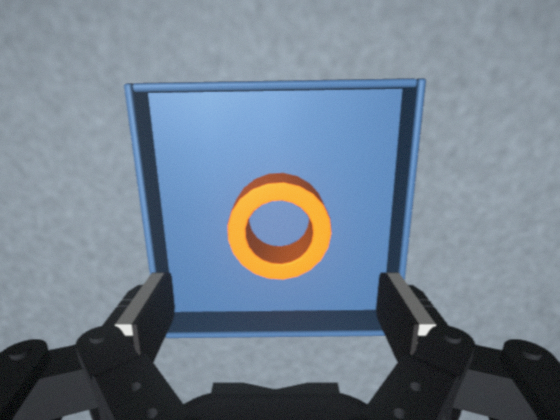

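>>> move_arm(
  gripper=[1,1,1,1,1],
  xyz=[
    [0,0,-4],
    [0,0,-8],
    [0,0,-12],
    [2,0,-15],
    [5,-0.2,-15],
  ],
  twist=[0,0,0,0,0],
)

```text
t: 9.8
eef_pos: [0.5565, -0.153, 0.3254]
tool_rot: [0.004, 0.668, 0.744, 0.002]
contact_force: [2.1, 0.5, 0.6]
gripper_width: 1.002
```

>>> move_arm(
  gripper=[1,1,1,1,1],
  xyz=[
    [4,-0.2,0],
    [8,-0.5,0],
    [12,-0.8,0],
    [16,-1.1,0],
    [20,-1.4,0],
  ],
  twist=[0,0,0,0,0],
)

```text
t: 10.22
eef_pos: [0.5161, 0.0483, 0.3188]
tool_rot: [-0.001, 0.666, 0.746, -0.001]
contact_force: [1.5, -0.1, -0.6]
gripper_width: 0.997
```

```bash
python3 -c "
from h import *
plan([.49,.12,.324],1.684)"
```

```text
t 10.22 pos [0.5161 0.0483 0.3188] yaw 1.6845 q [ 0.33  0.27 -0.63  1.87  0.18  1.06 -0.27] F [ 1.5 -0.1 -0.6] g 0.997 tilt [-2.1e-03 -4.0e-04 -1.0e+00]
shift cm [ 7.42 -1.78 -0.51] len 7.65 twist 0.0005
```

>>> move_arm(
  gripper=[1,1,1,1,1],
  xyz=[
    [3.7,-0.9,-0.3],
    [7.4,-1.8,-0.5],
    [7.4,-1.8,-0.5],
    [7.4,-1.8,-0.5],
    [7.4,-1.8,-0.5],
  ],
  twist=[0,0,0,0,0],
)

```text
t: 10.63
eef_pos: [0.4909, 0.1177, 0.324]
tool_rot: [-0.0, 0.666, 0.746, -0.001]
contact_force: [0.5, -0.7, 0.6]
gripper_width: 1.006
```

```bash
python3 -c "
from h import *
r=snap('wrist','w11')
print([(q,np.round(d['centre'],4).tolist(),round(d['p'],2)) for q in ['lamp_grip','button_face'] for d in spot_point(q,'wrist')])
plan([.49,.1967,.26],1.684)
im=r['pixels']; print(r['R'].round(3).tolist())
R,G,B=im[...,0],im[...,1],im[...,2]
m=((R>190)&(G>190)&(B>150)).astype(np.uint8); m[:, :200]=0;m[:,350:]=0;m[220:]=0
k,l,s,c=cv2.connectedComponentsWithStats(m);i=1+np.argmax(s[1:,4]);print(c[i],s[i],ray(r,*c[i],.1985))
u,v=c[i].astype(int);cv2.imwrite('pics/w11c.png',cv2.resize(im[max(v-60,0):v+60,u-60:u+60,::-1],None,fx=5,fy=5,interpolation=cv2.INTER_CUBIC))
"
```

```text
[('lamp_grip', [0.485, 0.1977, 0.1749], 0.78), ('button_face', [0.5048, 0.1977, 0.1775], 0.55)]
t 10.78 pos [0.4915 0.1167 0.3243] yaw 1.682 q [ 0.23  0.24 -0.68  1.89  0.17  1.06 -0.41] F [-0.4 -0.9 -0.2] g 0.996 tilt [-1.1e-03 -6.0e-04 -1.0e+00]
shift cm [7.97 0.75 6.42] len 10.26 twist -0.002
[[0.993, 0.114, -0.0], [0.109, -0.947, 0.304], [0.034, -0.302, -0.953]]
[287.03826531  94.62882653] [272  79  31  32 784] [0.48959493 0.19666321 0.1985    ]
```

View pics/w11c.png

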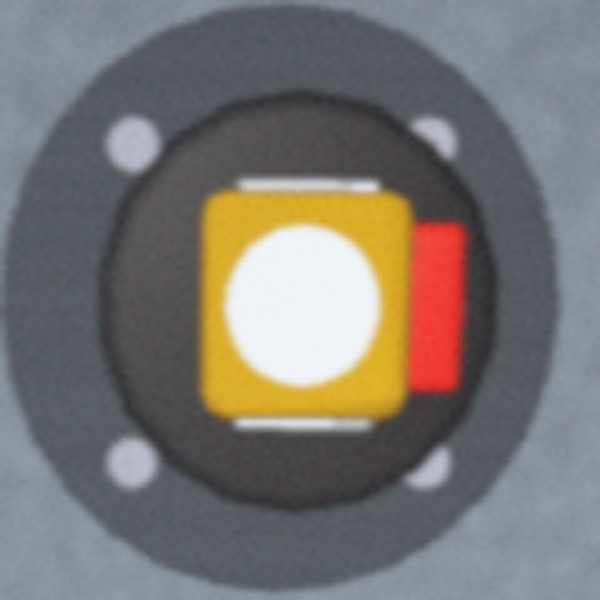

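>>> move_arm(
  gripper=[1,1,1,1,1],
  xyz=[
    [4,0.4,0],
    [8,0.75,0],
    [8,0.75,2],
    [8,0.75,4],
    [8,0.75,4.5],
  ],
  twist=[0,0,0,0,0],
)

```text
t: 11.2
eef_pos: [0.4887, 0.1974, 0.277]
tool_rot: [-0.001, 0.666, 0.746, -0.002]
contact_force: [-1.2, -1.3, -0.3]
gripper_width: 0.998
```

```bash
python3 -c "
from h import *
snap('wrist','w12')
plan([.4896,.1967,.229],1.684)"
```

```text
t 11.25 pos [0.4888 0.197  0.2772] yaw 1.6833 q [ 0.07  0.34 -0.69  1.9   0.26  1.   -0.62] F [-0.4 -0.6 -0.4] g 0.999 tilt [-0.0047 -0.002  -1.    ]
shift cm [-0.03  0.1   4.82] len 4.82 twist -0.0007
```

View pics/w12.png

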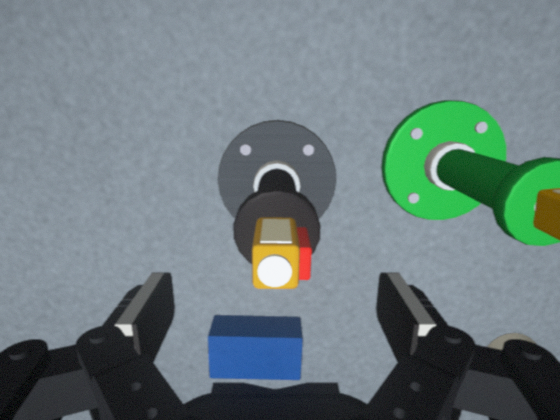

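Centred: lens at (275,271), midpoint of the fingers (275). Descend and stay open to settle.

>>> move_arm(
  gripper=[1,1,0.8,0.6,0.5],
  xyz=[
    [0,0,2],
    [0,0,4],
    [0,0.05,4.8],
    [0,0.05,4.9],
    [0,0.05,4.9],
  ],
  twist=[0,0,0,0,0],
  squeeze=60,
)

```text
t: 11.67
eef_pos: [0.4905, 0.1983, 0.2313]
tool_rot: [-0.0, 0.666, 0.746, -0.0]
contact_force: [-0.7, -0.2, 0.2]
gripper_width: 0.609
```

```bash
python3 -c "
from h import *
snap('wrist','w13')
plan([.4896,.1967,.229],1.684)"
```

```text
t 11.72 pos [0.4907 0.1987 0.2319] yaw 1.684 q [ 0.04  0.4  -0.67  1.94  0.31  0.9  -0.67] F [-1.1 -0.2 -0. ] g 0.514 tilt [ 1.e-03  4.e-04 -1.e+00]
shift cm [-0.18 -0.13  0.29] len 0.37 twist -0.0
```

View pics/w13.png

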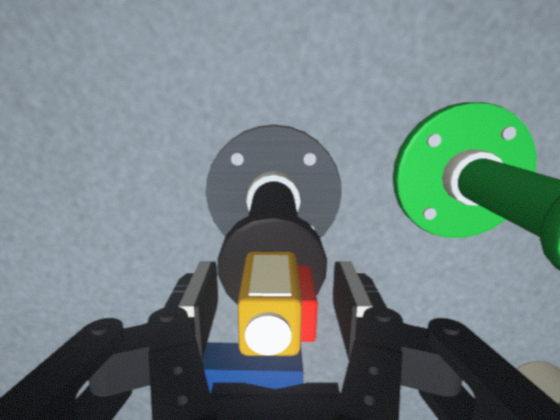

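>>> move_arm(
  gripper=[0.5,0.4,0.3,0.2,0.2],
  xyz=[
    [-0.15,-0.1,0.3],
    [-0.15,-0.1,0.3],
    [-0.15,-0.1,0.3],
    [-0.15,-0.1,0.3],
    [-0.15,-0.1,0.3],
  ],
  twist=[0,0,0,0,0],
  squeeze=60,
)

```text
t: 12.13
eef_pos: [0.4888, 0.197, 0.229]
tool_rot: [0.0, 0.666, 0.746, -0.001]
contact_force: [-5.9, -1.9, 10.0]
gripper_width: 0.262
```

>>> move_arm(
  gripper=[0.1,0.1,0.1],
  xyz=[
    [0,0,0],
    [0,0,0],
    [0,0,0],
  ],
  twist=[0,0,0],
)

```text
t: 12.38
eef_pos: [0.4888, 0.1971, 0.2291]
tool_rot: [0.0, 0.666, 0.746, -0.001]
contact_force: [-5.8, -2.9, 9.4]
gripper_width: 0.266
```

```bash
python3 -c "
from h import *
snap('wrist','w14')
plan([.4896,.1967,.349],1.684)"
```

```text
t 12.43 pos [0.4887 0.197  0.2291] yaw 1.6834 q [ 0.04  0.4  -0.67  1.95  0.32  0.9  -0.68] F [-6.2 -2.3 10. ] g 0.265 tilt [-5.e-04 -1.e-03 -1.e+00]
shift cm [ -0.05   0.07 -11.99] len 12.0 twist -0.0006
```

View pics/w14.png

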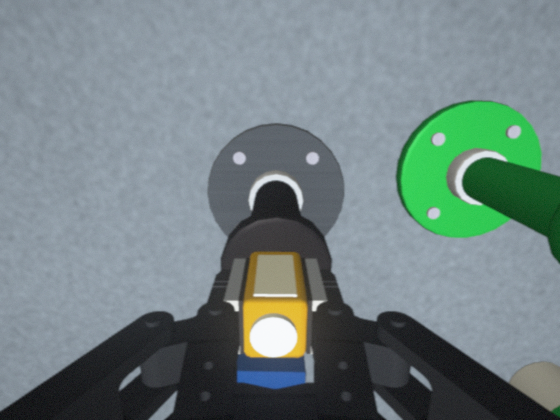

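>>> move_arm(
  gripper=[0.1,0.1,0.1,0.1,0.1],
  xyz=[
    [0,0,-0.5],
    [0,0,-1],
    [0,0,-1.7],
    [0,0,-2.4],
    [0,0,-3],
  ],
  twist=[0,0,0,0,0],
)

```text
t: 12.85
eef_pos: [0.4887, 0.197, 0.2581]
tool_rot: [-0.0, 0.666, 0.746, -0.001]
contact_force: [0.0, 1.5, -10.7]
gripper_width: 0.261
```

```bash
python3 -c "
from h import *
r=snap('wrist','w15');snap('scene','c15')
plan([.4896,.1967,.349],1.684)
cv2.imwrite('pics/c15b.png',cv2.resize(cv2.imread('pics/c15.png')[50:250,180:380],None,fx=3,fy=3))"
```

```text
t 12.95 pos [0.4887 0.197  0.2587] yaw 1.6844 q [ 0.06  0.36 -0.69  1.92  0.28  0.96 -0.64] F [-2.3  0.2 -6.5] g 0.262 tilt [-7.e-04 -7.e-04 -1.e+00]
shift cm [-0.05  0.08 -9.03] len 9.03 twist 0.0004
```

View pics/w15.png

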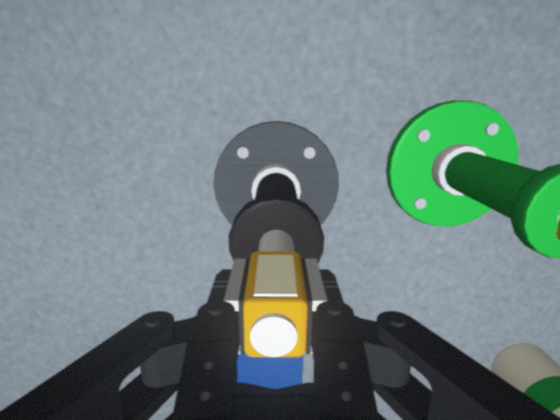

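View pics/c15b.png

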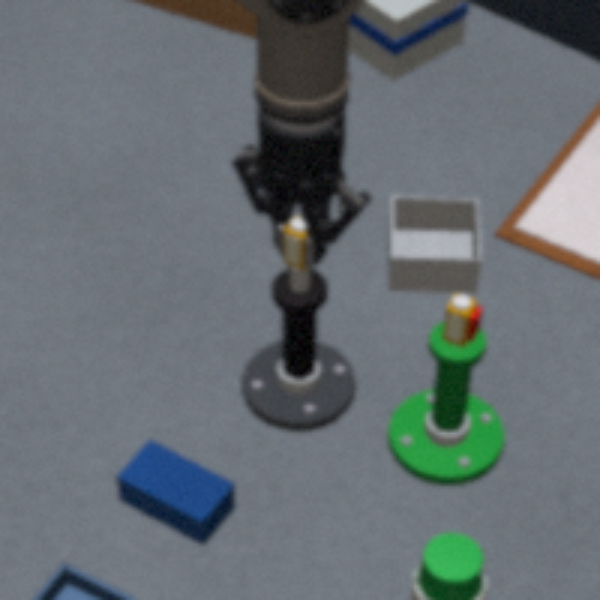

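>>> move_arm(
  gripper=[0.1,0.1,0.1,0.1,0.1],
  xyz=[
    [0,0,-1],
    [0,0,-2],
    [0,0,-3],
    [0,0,-4],
    [0,0,-5],
  ],
  twist=[0,0,0,0,0],
)

```text
t: 13.37
eef_pos: [0.4887, 0.197, 0.3088]
tool_rot: [-0.0, 0.666, 0.746, -0.001]
contact_force: [-1.3, 1.0, -11.4]
gripper_width: 0.262
```

>>> move_arm(
  gripper=[0.1,0.1,0.1,0.1,0.1],
  xyz=[
    [0,0,-0.8],
    [0,0,-1.6],
    [0,0,-2.4],
    [0,0,-3.2],
    [0,0,-3.7],
  ],
  twist=[0,0,0,0,0],
)

```text
t: 13.78
eef_pos: [0.4887, 0.197, 0.3458]
tool_rot: [-0.0, 0.666, 0.746, -0.001]
contact_force: [-3.8, 0.2, -12.5]
gripper_width: 0.261
```

```bash
python3 -c "
from h import *
r=snap('wrist','w16')
plan([.4896,.1967,.349],1.684)"
```

```text
t 13.83 pos [0.4888 0.197  0.3464] yaw 1.6848 q [ 0.1   0.27 -0.72  1.82  0.19  1.13 -0.57] F [-6.3 -1.5 -7.9] g 0.26 tilt [-4.e-04 -1.e-03 -1.e+00]
shift cm [-0.04  0.08 -0.26] len 0.27 twist 0.0008
```

View pics/w16.png

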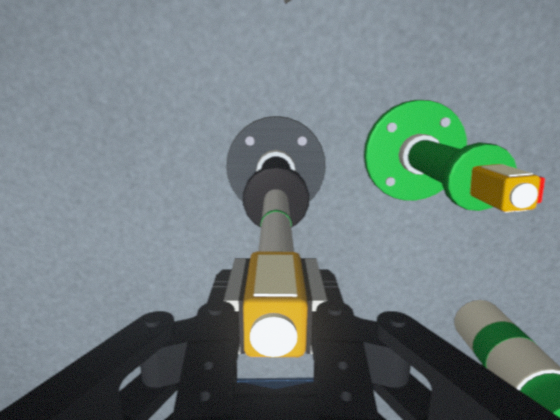

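Mast at about 117 mm, no slip. Pull gently to the stop, watching the force.

>>> move_arm(
  gripper=[0.1,0.1,0.1,0.1],
  xyz=[
    [0,0,-0.2],
    [0,0,-0.4],
    [0,0,-0.4],
    [0,0,-0.4],
  ],
  twist=[0,0,0,0],
)

```text
t: 14.17
eef_pos: [0.4888, 0.197, 0.3492]
tool_rot: [-0.0, 0.666, 0.746, -0.001]
contact_force: [-6.5, -2.9, -7.0]
gripper_width: 0.259
```

```bash
python3 -c "
from h import *
r=snap('wrist','w17')
a=cv2.imread('pics/w16.png').astype(int);print([(np.abs(cv2.imread('pics/w17.png').astype(int)-a)[300:370,235:315]).mean()])
for c in ['scene','side']:
  snap(c,c+'17'); print([(np.round(d['centre'],3).tolist(),round(d['p'],2)) for q in ['lamp_grip','roll_center'] for d in spot_point(q,c)])
plan([.4896,.1967,.349],1.684)
cv2.imwrite('pics/c17.png',np.hstack([cv2.imread('pics/scene17.png')[50:350,130:430],cv2.imread('pics/side17.png')[100:400,130:430]]))"
```

```text
[np.float64(1.9915476190476191)]
[([0.486, 0.198, 0.295], 0.86), ([0.644, 0.235, 0.179], 0.71), ([0.563, -0.205, 0.019], 0.97)]
[([0.488, 0.197, 0.299], 0.89), ([0.652, 0.232, 0.177], 0.58), ([0.564, -0.203, 0.015], 0.56)]
t 14.52 pos [0.4888 0.197  0.3491] yaw 1.6848 q [ 0.1   0.27 -0.72  1.81  0.19  1.13 -0.56] F [-6.6 -1.7 -7.5] g 0.261 tilt [-1.e-03 -8.e-04 -1.e+00]
shift cm [-0.04  0.08  0.01] len 0.09 twist 0.0008
```

View pics/c17.png

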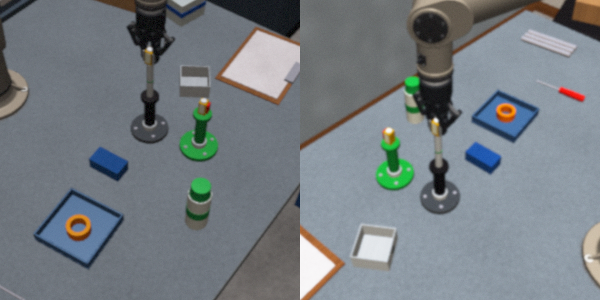

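>>> move_arm(
  gripper=[0.1,0.1,0.1,0.1,0.1],
  xyz=[
    [0,0,-0.1],
    [0,0,-0.2],
    [0,0,-0.2],
    [0,0,-0.2],
    [0,0,-0.2],
  ],
  twist=[0,0,0,0,0],
)

```text
t: 14.93
eef_pos: [0.4887, 0.1969, 0.3493]
tool_rot: [-0.001, 0.666, 0.746, -0.001]
contact_force: [-0.8, 1.0, -25.7]
gripper_width: 0.258
```

>>> move_arm(
  gripper=[0.1,0.1,0.1],
  xyz=[
    [0,0,0],
    [0,0,0],
    [0,0,0],
  ],
  twist=[0,0,0],
)

```text
t: 15.18
eef_pos: [0.4888, 0.1969, 0.3494]
tool_rot: [-0.001, 0.666, 0.746, -0.001]
contact_force: [-0.3, 2.8, -25.9]
gripper_width: 0.261
```

```bash
python3 -c "
from h import *
plan([.4896,.1967,.349],1.684); hand_in()"
```

```text
t 15.18 pos [0.4888 0.1969 0.3494] yaw 1.6851 q [ 0.1   0.27 -0.72  1.81  0.19  1.13 -0.56] F [ -0.3   2.8 -25.9] g 0.261 tilt [-2.e-03 -2.e-04 -1.e+00]
shift cm [-0.03  0.08  0.04] len 0.09 twist 0.0011
the job is handed in; nothing more can be done
```

I lifted the tape roll off the dark-footed lamp and laid it flat in the blue tray. I then squeezed the red button and pulled the light straight up to its second stop. The job was handed in at 15.2 s with the light still held there under a 60 N squeeze.

**Light:**
- The tool rose 120 mm in total.
- The networks put the head at about 0.297 m, against 0.296 m expected.
- The last 2 mm of commanded pull raised the force from about 8 N to 26 N with almost no motion, so the light is against the stop.
- The head did not visibly slip in the fingers.

**Button:** The jaws read about 22 mm, slightly under the 24 mm given for the button fully in. I took that as a small error in the opening reading; the light would not have risen with the button out.

**Roll:** It was last measured at about (0.564, -0.203), roughly 6 mm from the tray's centre. The two cameras gave heights of 15 and 19 mm above the bench. The low one would be about 10 mm above the tray floor, near the 9 mm limit. However, the pictures show the roll lying flat on the floor, which would put its centre at 20 mm.

**Bystanders:** I touched none of the other things. The spray can, blue box, junction box, screwdriver and green lamp look unmoved in the last pictures; I did not measure their positions again at the end.

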